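Push the tip box home into the locating corner

TASK

Push the blue pipette-tip box that stands beside the L-shaped fence along the worktop until it sits home and square in the inner corner of that red-topped aluminium fence: its long side flat against the long back fence and its short side flat against the short side fence. Do not lift it or tip it over, and leave the other loose things where they stand.

Things in the scene. Friction and masses are not known exactly. Their poses are not given: they have to be found in the camera images.
- tip_box: Loose closed tip box beside the fence, blue below, clear fixed lid above (a like box far left is no part of this). Origin: centre of underside; x short axis, y long. Blue walls, to z = 55 mm, at x = +41 and -43, y = +61 and -61 mm; lid overhangs them 1-2 mm, height 93. A hinge strip reaches x = +47 at z = 56. 0.3-0.54 kg. Starts left of the fence, +x side away from the robot, turned up to 0.5 rad.
- fence: Fixed aluminium L-fence, 50 mm high, 12 thick, red strips on top, feet outside the L. Origin: inner corner on the worktop. Back fence: inner face is the plane x = 0, from y = 0 to +160 mm. Side fence, at the right: inner face is the plane y = 0, from x = 0 to -80 mm. The box belongs at x < 0, y > 0; +x points away from the robot, +y to its left, turned up to 0.12 rad.
- fence_home (a point): Point on the worktop inside the fence's corner, fixed to the fence at x = -41, y = +61 mm of its frame: where the box's origin stands when the box is home, its axes then parallel to the fence's.
- vial: Bystander: a small dark-brown vial with black cap, 28 mm across, 72 high, standing behind the fence. Origin at the centre of its underside. Not to be disturbed.
- bottle: Bystander: a bottle with red cap, 48 mm across, 105 high, standing right of the grey stand. Origin at the centre of its underside. Not to be disturbed.
- marker: Bystander: a red marker pen, 137 mm long, lying at the right. Origin at the centre of its underside. Not to be disturbed.
- trough: Bystander: a white reagent trough, 54 x 130 x 28 mm, at the right. Origin at the centre of its underside. Not to be disturbed.

How it is judged (in metres and radians):
At the end, for the whole second after the job is handed in: the box stands upright on the worktop, at rest, within 6 mm of both fences (origin within 6 mm of x = -41 mm, y = +61 mm in the fence's frame) and square to them within 0.05 rad (x of tip_box in the frame of fence between -0.047 and -0.035 m and y of tip_box in the frame of fence between 0.055 and 0.067 m and angle between the x axis of tip_box and the x axis of fence, either way round below 0.05 rad and angle between tip_box's own z axis and vertical below 0.04 rad and height (world z) of tip_box below 0.006 m and linear speed of tip_box below 0.01 m/s); the robot touches nothing.
It fails at once if the box is lifted more than 15 mm off the worktop (height (world z) of tip_box above 0.015 m).
It fails at once if the box is tipped by more than 0.25 rad (angle between tip_box's own z axis and vertical above 0.25 rad).
It fails at once if another loose thing is moved by more than 20 mm (distance of any of vial, bottle, marker, trough from where it was at the start of the episode above 0.02 m).
It also fails if it takes over 70 s, if anything falls off the work surface, if the arm or the gripper's body presses on something with over 40 N, if the wrist force passes 120 N, or if a joint passes its speed limit or range.

ROBOT

A 6-joint arm with a two-finger parallel gripper is mounted at the origin on a cart in front of the work surface, level with it; the furniture and walls round the work are solid. World frame = base frame: x ahead of the robot, y to its left, z up, the work surface at z = 0. Lengths are in mm, angles in rad, forces in N, time in s.
With the tool pointing down it reaches from about 300 to 775 mm from the base axis. Payload 14.6 kg.
Tool frame: the origin (TCP) lies at the very end of the fingers, on their centre line; the grasp point (between the pads) lies 19 mm behind it; z points along the fingers, y is the line along which they close (so a half turn about z gives the same grasp; the last joint's range is limited). The gripper opens to 94 mm and grips with 3 to 60 N. Pads are 16 mm wide; open, the fingers measure 119 mm over their backs; the gripper's body (75 mm by 177 mm) begins 78 mm behind the grasp point.
Start: joints at [-1.296, 0.3, 1.521, -0, 1.321, -0.067], TCP at [184.344, -518.176, 205.446] pointing down, gripper open.
Joint ranges: [-3.03, 3.03], [-0.79, 2.21], [0.23, 2.52], [-1.04, 4.18], [0, 3.07], [-2.55, 2.55]. Speed limits (rad/s): [2.22, 2.22, 2.57, 3.14, 3.14, 3.14].

INTERFACE

Orientations are given as [roll, pitch, yaw] about the fixed x, y, z axes, in that order (R = Rz(yaw) Ry(pitch) Rx(roll)).
In Python, from cell import manip, optics gives the robot as it stands.
- The arm moves only by the shell command python3 -m crank 'ROWS' [FORCE]. ROWS is JSON, a list of rows, each a list of 7 numbers: the opening in per cent of the stroke, from 0 (shut) to 100 (fully open), then the shift along the tool's x, y, z in mm, then the turn, a rotation vector about the tool's x, y, z in rad. A call has 1 to 10 rows; each row is the pose to reach, as a shift and turn from the pose commanded when the call began, along the tool's axes at that moment; what a row does not reach only later rows make up. A row lasts 1/10 s, in which the tool goes at most 50 mm and 8.59 degrees, less where a joint would pass 70% of its speed; a pose out of reach is approached as far as the arm can. A call with a gripper value outside its range is refused whole. The fingers move at their own pace and stop on an object; FORCE is the grip in N (left out, the last holds). Time passes only in rows, so rows that repeat a pose let the fingers close. It gives the time, the measured TCP pose, the force, the opening and the grip force at its end, in the units of the state.
- manip.read_state(): the state, without advancing time (a new reading comes with each control period).
- optics.camera(name): name is "scene" or "side" or "wrist"; returns (picture, depth): 480x640x3 uint8, red, green, blue; 480x640 float32, mm along the optical axis (not along the pixel's ray), 0 where there is no reading.
- optics.calibration(name): a dict with "camera_matrix" (3x3 intrinsics, pixels), "R" (3x3) and "t" (3): a world point X has camera coordinates R X + t. Camera axes: x right, y down, z forward; pixel columns grow to the right and rows downward; lengths in mm; the calibration is good to about 2 mm. The wrist camera is an equidistant fisheye: a pixel r from the principal point sees the ray r / f radians off the axis. A picture is of the moment at which its call begins: read the wrist's pose just before it. calibration takes no time and is no camera call; for the wrist camera it gives the pose at the moment of the call.
- manip.sign_off(): hands the job in; it is judged then, once.
The state is a dict: "clock": time; "joints": joint angles; "qd": joint speeds; "effort": joint torques, N m; "eef_pos": TCP position; "eef_rot": TCP orientation; "wrist_force": force on the tool from outside, world axes, zero at the start; "moment": the same for the moment, N m; "finger_gap": finger opening in mm; "finger_force": force on a finger pad.
Only numpy, scipy, OpenCV 4.12 (cv2) and the standard library are available. Lean on these libraries where they do the work, as an engineer would, in place of code of your own. Each camera call takes 0.05 s, during which the arm holds its last target. There are 200 camera calls.

## Working session

There is one attempt and no reset: what is moved stays moved. The work goes in short steps, Python scripts to look and compute and a shell command to move; the robot and the scene stay as the last step left them, time stands still between calls to the robot, and variables do not carry over. Pictures are saved under pics/ and viewed, at most 10 in all, crops included, and the job is handed in when it is done.

```bash
mkdir -p pics; ls
python3 - <<'E'
from cell import manip, optics
import cv2
s=manip.read_state();print({k:s[k] for k in('clock','eef_pos','eef_rot','finger_gap','wrist_force')})
for n in('scene','side'):
    p,d=optics.camera(n);cv2.imwrite(f'pics/{n}0.png',p[:,:,::-1])
    import numpy as np;np.save(f'{n}0.npy',d)
    c=optics.calibration(n);print(n,c)
E
```

```text
pics
{'clock': 0.0, 'eef_pos': array([ 184.2762551 , -517.94904091,  204.91595442]), 'eef_rot': array([-3.14051396e+00, -6.98763811e-05,  3.41758214e-01]), 'finger_gap': 93.9091669722624, 'wrist_force': array([ 0.25898265, -0.69441667, -0.18124009])}
scene {'camera_matrix': array([[500.31183782,   0.        , 319.03061833],
       [  0.        , 500.31183782, 242.04204561],
       [  0.        ,   0.        ,   1.        ]]), 'R': array([[-0.84109191, -0.54086272,  0.0056497 ],
       [-0.38186213,  0.58636887, -0.71438985],
       [ 0.38307403, -0.60302493, -0.69972511]]), 't': array([ 468.98489585,  286.80755174, 1023.55724559])}
side {'camera_matrix': array([[468.90407891,   0.        , 319.82281597],
       [  0.        , 468.90407891, 230.39918395],
       [  0.        ,   0.        ,   1.        ]]), 'R': array([[ 0.99751356,  0.06815051,  0.0179502 ],
       [ 0.05234219, -0.54587299, -0.83623141],
       [-0.04719107,  0.83509172, -0.54808286]]), 't': array([-563.93567739,  -10.09807773, 1076.55977427])}
```

View pics/scene0.png

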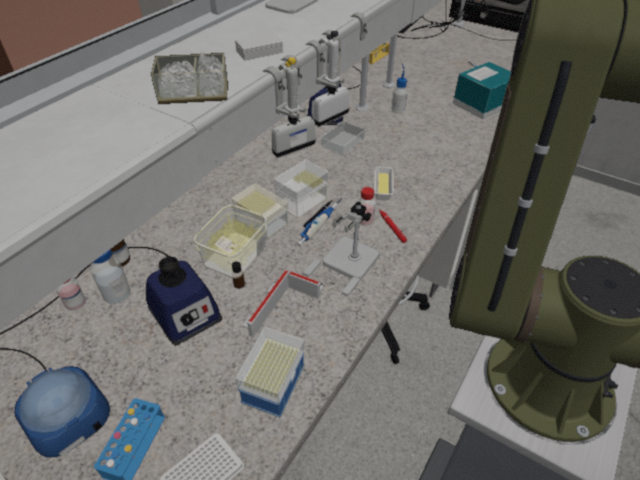

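View pics/side0.png

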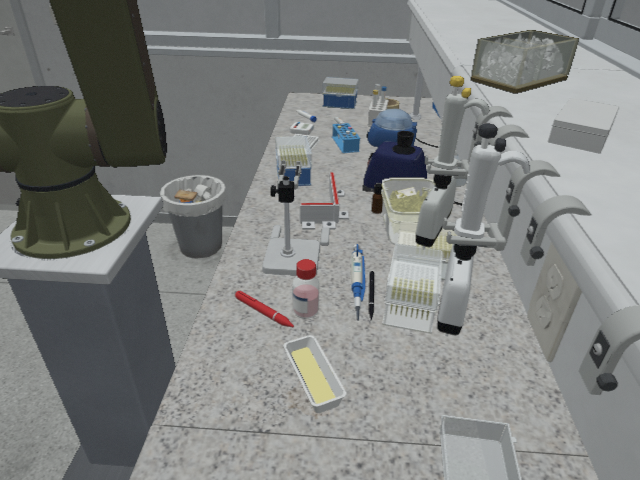

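The scene view shows the tip box at about (271,372) and the red-topped fence running (250,328)–(290,273)–(319,290). The vial is at (238,275). The stand is at (350,250), to the right of the fence.

```bash
cat > h.py <<'E'
import numpy as np,cv2
from cell import manip,optics
def unproj(c,uv,z):
    "pixel(s) on world plane z (pinhole)"
    uv=np.atleast_2d(np.float64(uv));K=c['camera_matrix'];R=c['R'];C=-R.T@c['t']
    r=np.c_[(uv-K[[0,1],[2,2]])/K[[0,1],[0,1]],np.ones(len(uv))]@R
    return C+r*((z-C[2])/r[:,2])[:,None]
def cloud(c,d):
    v,u=np.mgrid[:480,:640];K=c['camera_matrix']
    P=np.stack([(u-K[0,2])/K[0,0]*d,(v-K[1,2])/K[1,1]*d,d],-1)
    return (P-c['t'])@c['R']
E
python3 - <<'E'
from h import *
p=cv2.imread('pics/scene0.png');d=np.load('scene0.npy');c=optics.calibration('scene')
W=cloud(c,d)
cv2.imwrite('pics/c1.png',cv2.resize(p[260:420,215:365],None,fx=3.7,fy=3.7,interpolation=cv2.INTER_CUBIC))
h=cv2.cvtColor(p,cv2.COLOR_BGR2HSV)
red=((h[...,0]<8)|(h[...,0]>172))&(h[...,1]>120)
m=np.zeros_like(red);m[262:340,240:325]=1
v,u=np.nonzero(red&m);X=unproj(c,np.c_[u,v],50);print('red n',len(u),'depth z med',np.median(W[v,u,2]))
np.save('red.npy',X);np.set_printoptions(precision=1,suppress=True)
print(X[::12,:2])
m=np.zeros_like(red);m[320:420,230:310]=1
for lo,hi in((85,100),(30,52),(60,85)):
    k=m&(W[...,2]>lo)&(W[...,2]<hi)&(d>0);Q=W[k];print(lo,hi,k.sum(),np.median(Q,0),cv2.minAreaRect(Q[:,:2].astype(np.float32)))
E
```

```text
red n 205 depth z med 50.762233405601876
[[601.7  79.2]
 [584.3  75.5]
 [600.2  93.3]
 [565.4  74.3]
 [552.   69.3]
 [594.9 104.5]
 [535.3  69.4]
 [597.3 117. ]
 [595.7 126.7]
 [592.5 138.8]
 [591.1 151.9]
 [589.8 164.8]
 [586.7 176.3]
 [587.3 190.1]
 [586.  202.4]
 [586.6 215.8]
 [581.6 222.1]
 [580.4 234. ]]
85 100 2717 [467.5 312.6  92.1] ((469.6093444824219, 307.5372619628906), (88.109375, 128.0740509033203), 11.634810447692871)
30 52 363 [450.4 358.8  39.8] ((500.11541748046875, 289.69244384765625), (145.20806884765625, 173.1331024169922), 11.658123016357422)
60 85 500 [435.  361.4  72. ] ((437.5369567871094, 321.9102783203125), (150.76820373535156, 71.52256774902344), 66.55376434326172)
```

View pics/c1.png

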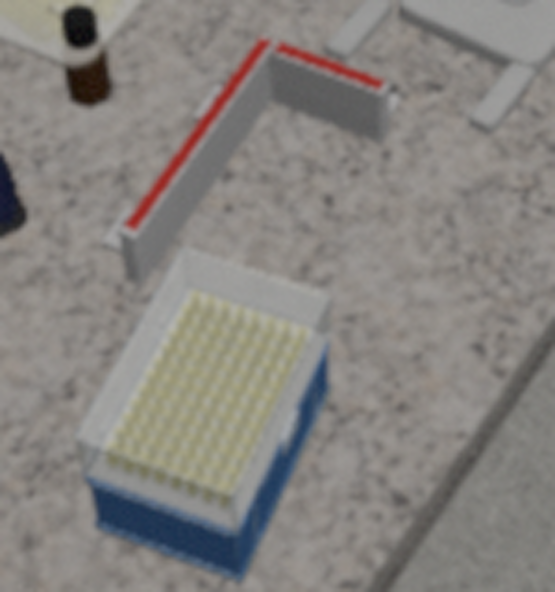

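The crop gives lid corners at about (188,250), (330,297), (240,520) and (80,440) in crop pixels. The depth rectangle of 88x128 agrees with the lid size. Next I fit the fence frame and write a helper for the moves.

```bash
cat >> h.py <<'E'
from scipy.spatial.transform import Rotation as Ro
def rel(pos,yaw,tilt=0,s=None):
    """shift/turn in tool axes to TCP pos, tool x at yaw, fingertips leading by tilt toward +tool x"""
    s=s or manip.read_state();R0=Ro.from_euler('xyz',s['eef_rot'])
    z=np.array([np.sin(tilt)*np.cos(yaw),np.sin(tilt)*np.sin(yaw),-np.cos(tilt)])
    y=np.array([np.sin(yaw),-np.cos(yaw),0]);R1=Ro.from_matrix(np.c_[np.cross(y,z),y,z])
    print('shift',np.round(R0.inv().apply(np.array(pos)-s['eef_pos']),1),'turn',np.round((R0.inv()*R1).as_rotvec(),4))
E
python3 - <<'E'
from h import *
np.set_printoptions(precision=2,suppress=True)
c=optics.calibration('scene');W=cloud(c,np.load('scene0.npy'))
X=np.load('red.npy')[:,:2]
# strip separation: long strip y>90 , side strip x<585
L=X[X[:,1]>92];S=X[X[:,0]<582];S=S[S[:,1]<90]
f=lambda Q:cv2.fitLine(Q.astype(np.float32),cv2.DIST_HUBER,0,.01,.01).ravel()
l=f(L);s=f(S);print(l,s)
n=l[:2]*np.sign(l[1]);yl=np.arctan2(-n[0],n[1]);m=s[:2]*np.sign(s[0]);ys=np.arctan2(m[1],m[0]);print('yaws',yl,ys)
y=(2*yl+ys)/3;ex=np.array([np.cos(y),np.sin(y)]);ey=np.array([-ex[1],ex[0]])
a=l[2:]@ex-6;b=s[2:]@ey+6   # inner planes
O=a*ex+b*ey;print('fence O',O,'yaw',y)
print('strip extents fence frame',((L-O)@np.c_[ex,ey]).min(0),((L-O)@np.c_[ex,ey]).max(0),((S-O)@np.c_[ex,ey]).min(0))
cr=np.array([[188,250],[330,297],[240,520],[80,440]])/3.7+[215,260]
P=unproj(c,cr[[0,1,3]],93)[:,:2];print('lid corners',P,np.linalg.norm(P[0]-P[1]),np.linalg.norm(P[0]-P[2]),'cen',(P[1]+P[2])/2)
B=np.array([469.6,307.5]);print('box in fence',(B-O)@np.c_[ex,ey],'home',O-41*ex+61*ey)
v,u=np.mgrid[205:290,325:385];Q=W[205:290,325:385].reshape(-1,3);Q=Q[(Q[:,2]>60)&(Q[:,2]<400)];print('stand',Q.min(0),Q.max(0))
E
```

```text
[  0.12  -0.99 589.71 167.75] [  0.99   0.12 550.66  70.85]
yaws 0.11908516 0.11603753
fence O [593.83  82.02] yaw 0.11806929
strip extents fence frame [ 2.94 10.41] [  9.07 154.43] [-74.7  -8.8]
lid corners [[520.64 255.83]
 [439.11 239.11]
 [496.14 377.07]] 83.22630833813723 123.68758395587258 cen [467.62 308.09]
box in fence [-96.81 238.55] home [545.93 137.76]
stand [ 472.53 -232.47   60.1 ] [553.22   6.63 191.06]
```

Run:
```python
from h import *
rel([340,-80,310],1.0,0);rel([445,425,310],1.771,-.15)
```

```text
shift [ 293.5 -360.6 -104.7] turn [-9.000e-04 -4.000e-04 -6.583e-01]
shift [ 561.7 -801.2 -104.2] turn [-0.108  -0.1243 -1.4264]
```

```bash
python3 -m crank '[[40,0,0,-50,0,0,0],[40,0,0,-100,0,0,0],[40,293,-360,-105,0,0,-0.66],[40,293,-360,-105,0,0,-0.66],[40,293,-360,-105,0,0,-0.66],[40,293,-360,-105,0,0,-0.66],[40,293,-360,-105,0,0,-0.66],[40,293,-360,-105,0,0,-0.66],[40,293,-360,-105,0,0,-0.66],[40,293,-360,-105,0,0,-0.66]]'
python3 - <<'E'
from h import *
rel([445,425,310],1.771,-.15)
E
```

```text
clock: 1.1
eef_pos: [318.2, -139.4, 309.8]
eef_rot: [3.141, -0.0, 1.001]
wrist_force: [1.3, -1.1, 0.2]
finger_gap: 37.4
finger_force: 0.0
shift [ 5.437e+02 -1.975e+02 -3.000e-01] turn [-0.0574 -0.1424 -0.7683]
```

```bash
python3 -m crank '[[40,544,-197,0,-0.057,-0.142,-0.768],[40,544,-197,0,-0.057,-0.142,-0.768],[40,544,-197,0,-0.057,-0.142,-0.768],[40,544,-197,0,-0.057,-0.142,-0.768],[40,544,-197,0,-0.057,-0.142,-0.768],[40,544,-197,0,-0.057,-0.142,-0.768],[40,544,-197,0,-0.057,-0.142,-0.768],[40,544,-197,0,-0.057,-0.142,-0.768],[40,544,-197,0,-0.057,-0.142,-0.768],[40,544,-197,0,-0.057,-0.142,-0.768]]'
python3 - <<'E'
from h import *
rel([449,412,110],1.771,-.15)
rel([451,403,15],1.771,-.15)
E
```

```text
clock: 2.1
eef_pos: [425.7, 337.7, 309.4]
eef_rot: [-3.141, 0.15, 1.772]
wrist_force: [0.2, -0.9, -0.1]
finger_gap: 37.6
finger_force: 0.0
shift [ 97.1  37.8 187. ] turn [-0.0007 -0.0005  0.0007]
shift [102.1  38.1 282.3] turn [-0.0007 -0.0005  0.0007]
```

```bash
python3 -m crank '[[40,97,38,60,0,0,0],[40,97,38,60,0,0,0],[40,97,38,60,0,0,0],[40,97,38,187,0,0,0],[40,97,38,187,0,0,0],[40,97,38,187,0,0,0],[40,102,38,282,0,0,0],[40,102,38,282,0,0,0],[40,102,38,282,0,0,0],[40,102,38,282,0,0,0]]'
python3 - <<'E'
from h import *
print(manip.read_state()['wrist_force'])
p,d=optics.camera('scene');cv2.imwrite('pics/s1.png',cv2.resize(p[240:440,190:390,::-1],None,fx=3,fy=3,interpolation=cv2.INTER_CUBIC))
e=np.array([.198,-.98])
a=np.array([451,403])
for k in (20,100,170): rel([*(a+k*e),15],1.771,-.15)
E
```

```text
clock: 3.1
eef_pos: [451.4, 401.0, 16.6]
eef_rot: [-3.141, 0.149, 1.771]
wrist_force: [-0.2, 1.3, 1.2]
finger_gap: 37.8
finger_force: 0.0
[-0.15224145  1.30526813  1.18332191]
shift [-17.9  -0.7   5.7] turn [ 0.0017 -0.002   0.0001]
shift [-97.   -0.8  17.5] turn [ 0.0017 -0.002   0.0001]
shift [-166.2   -0.9   27.8] turn [ 0.0017 -0.002   0.0001]
```

View pics/s1.png

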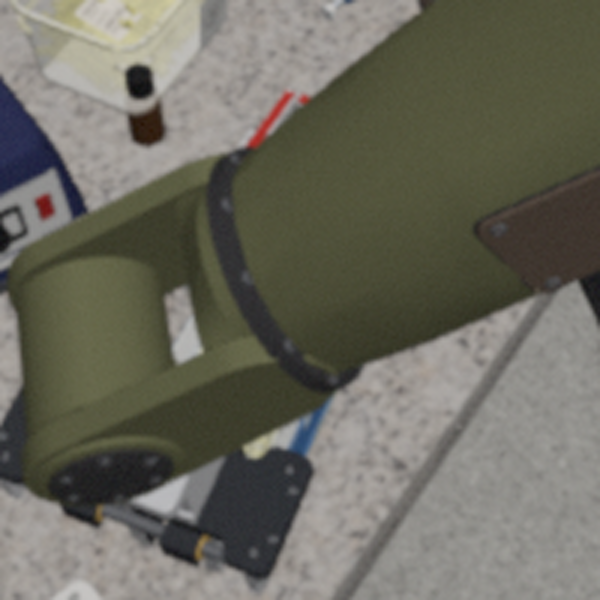

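The arm hides the box in the scene view; only a blue edge shows near (310,430). The fingers are down behind the box's short face and the force is near zero. Starting the push.

```bash
python3 -m crank '[[40,-10,0,1.5,0,0,0],[40,-20,0,3,0,0,0],[40,-30,0,4.5,0,0,0],[40,-38,0,5.7,0,0,0],[40,-46,0,6.9,0,0,0],[40,-54,0,8.1,0,0,0],[40,-62,0,9.3,0,0,0],[40,-70,0,10.5,0,0,0],[40,-78,0,11.7,0,0,0],[40,-86,0,12.9,0,0,0]]'
python3 - <<'E'
from h import *
p,d=optics.camera('side');cv2.imwrite('pics/d1.png',cv2.resize(p[100:260,240:440,::-1],None,fx=4,fy=3.75,interpolation=cv2.INTER_CUBIC))
E
```

```text
clock: 4.15
eef_pos: [468.6, 314.9, 15.7]
eef_rot: [-3.141, 0.149, 1.771]
wrist_force: [-0.4, 3.4, 2.5]
finger_gap: 37.5
finger_force: 2.1
```

View pics/d1.png

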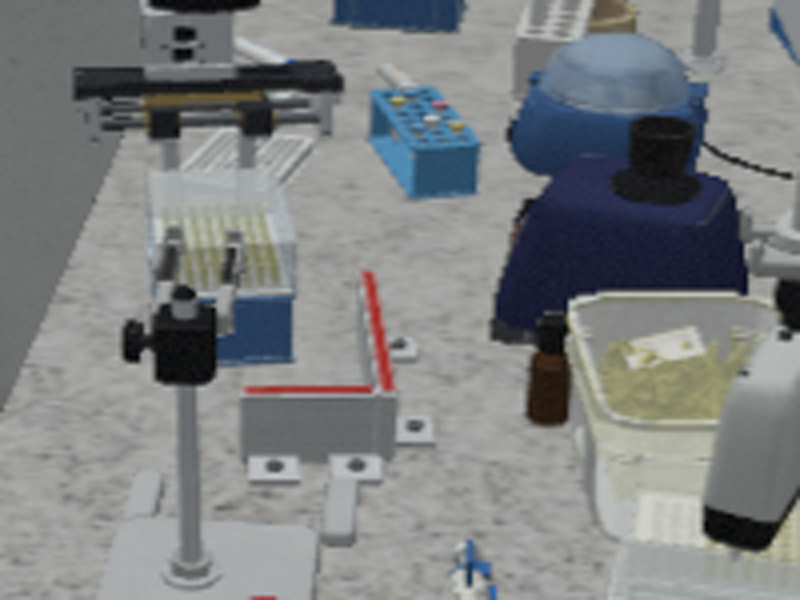

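The side view shows the box upright and being pushed squarely. Its near corner is at (255,360), left of the fence, whose side-fence strip runs (245,390)–(375,390).

```bash
python3 -m crank '[[40,-10,0,1.5,0,0,0],[40,-19,0,2.9,0,0,0],[40,-28,0,4.2,0,0,0],[40,-37,0,5.6,0,0,0],[40,-46,0,6.9,0,0,0],[40,-55,0,8.3,0,0,0],[40,-64,0,9.6,0,0,0],[40,-73,0,11,0,0,0],[40,-82,0,12.3,0,0,0],[40,-82,0,12.3,0,0,0]]'
python3 -m crank '[[40,15,0,-2,0,0,0],[40,40,0,-6,0,0,0],[40,40,0,-50,0,0,0],[40,40,0,-100,0,0,0],[40,40,0,-150,0,0,0],[40,40,0,-160,0,0,0]]'
python3 - <<'E'
from h import *
p,d=optics.camera('side');cv2.imwrite('pics/d2.png',cv2.resize(p[120:260,250:410,::-1],None,fx=4,fy=4,interpolation=cv2.INTER_CUBIC))
c=optics.calibration('side');W=cloud(c,d)
O=np.array([593.83,82.02]);y=.118;M=np.array([[np.cos(y),-np.sin(y)],[np.sin(y),np.cos(y)]])
F=(W[...,:2]-O)@M
k=(d>0)&(W[...,2]>85)&(W[...,2]<100)&(F[...,0]>-200)&(F[...,0]<20)&(F[...,1]>0)&(F[...,1]<250)
print(k.sum(),cv2.minAreaRect(F[k].astype(np.float32)),F[k].min(0),F[k].max(0))
E
```

```text
clock: 5.2
eef_pos: [485.2, 233.1, 15.8]
eef_rot: [-3.141, 0.15, 1.77]
wrist_force: [-0.5, 0.4, 0.5]
finger_gap: 37.6
finger_force: 0.0
clock: 5.8
eef_pos: [473.4, 299.3, 174.0]
eef_rot: [3.134, 0.146, 1.772]
wrist_force: [1.0, -0.1, 0.5]
finger_gap: 37.6
finger_force: 0.0
627 ((-86.80844116210938, 90.35633850097656), (86.2656478881836, 131.48033142089844), 5.058213233947754) [-134.0797704    26.22665675] [-40.03003201 158.33976684]
```

View pics/d2.png

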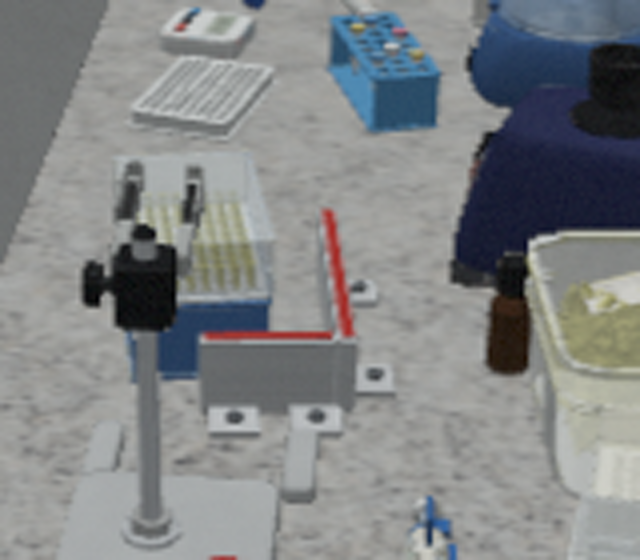

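The side view shows the box just left of the side fence: near face bottom at about (135–265,375), upright. Depth puts it at fence (-87, 90) mm, yaw +0.09. Next I move to its near long side.

```bash
cat >> h.py <<'E'
O=np.array([593.83,82.02]);fy=.118;M=np.array([[np.cos(fy),-np.sin(fy)],[np.sin(fy),np.cos(fy)]])
def relf(x,y,z,yaw,tilt): print((x,y,z),end=' ');rel([*(O+M@[x,y]),z],yaw,tilt)
E
python3 - <<'E'
from h import *
relf(-175,95,174,.118,.15)
relf(-175,95,15,.118,.15)
E
```

```text
(-175, 95, 174) shift [-126.2  -91.7   16.7] turn [0.002  0.2206 1.6593]
(-175, 95, 15) shift [-103.   -92.6  174. ] turn [0.002  0.2206 1.6593]
```

```bash
python3 -m crank '[[70,-126,-92,17,0,0.22,1.66],[70,-126,-92,17,0,0.22,1.66],[70,-126,-92,17,0,0.22,1.66],[70,-126,-92,17,0,0.22,1.66],[70,-126,-92,17,0,0.22,1.66],[70,-126,-92,17,0,0.22,1.66],[70,-126,-92,17,0,0.22,1.66],[70,-126,-92,17,0,0.22,1.66],[70,-126,-92,17,0,0.22,1.66],[70,-126,-92,17,0,0.22,1.66]]'
python3 - <<'E'
from h import *
relf(-175,95,174,.118,.15)
relf(-175,95,15,.118,.15)
E
```

```text
clock: 6.85
eef_pos: [407.1, 153.8, 168.7]
eef_rot: [3.115, -0.118, 0.285]
wrist_force: [0.1, 0.6, 0.0]
finger_gap: 65.7
finger_force: 0.0
(-175, 95, 174) shift [ 2.9 -1.2 -5. ] turn [0.0043 0.03   0.1655]
(-175, 95, 15) shift [-15.8  -5.4 152.9] turn [0.0043 0.03   0.1655]
```

```bash
python3 -m crank '[[70,3,-1,-5,0,0.03,0.165],[70,3,-1,-5,0,0.03,0.165],[70,-2,-2,40,0,0.03,0.165],[70,-8,-3,85,0,0.03,0.165],[70,-13,-4,130,0,0.03,0.165],[70,-16,-5,153,0,0.03,0.165],[70,-16,-5,153,0,0.03,0.165]]'
python3 - <<'E'
from h import *
relf(-100,90,15,.118,.15)
relf(-92,90,15,.118,.15)
E
```

```text
clock: 7.55
eef_pos: [407.2, 154.5, 12.8]
eef_rot: [3.135, -0.144, 0.128]
wrist_force: [-0.4, -0.7, 0.3]
finger_gap: 65.6
finger_force: 0.0
(-100, 90, 15) shift [76.3  4.7  8.9] turn [0.0053 0.0056 0.0103]
(-92, 90, 15) shift [84.2  4.7 10. ] turn [0.0053 0.0056 0.0103]
```

```bash
python3 -m crank '[[70,10,0,1.3,0,0,0.01],[70,20,0,2.6,0,0,0.01],[70,28,0,3.6,0,0,0.01],[70,36,0,4.6,0,0,0.01],[70,44,0,5.5,0,0,0.01],[70,52,0,6.5,0,0,0.01],[70,60,0,7.5,0,0,0.01],[70,66,0,8.2,0,0,0.01],[70,72,0,9,0,0,0.01],[70,75,0,9.3,0,0,0.01]]'
python3 -m crank '[[70,2,0,0.3,0,0,0],[70,4,0,0.6,0,0,0],[70,4,0,0.6,0,0,0]]'
python3 - <<'E'
from h import *
s=manip.read_state();print((s['eef_pos'][:2]-O)@M)
p,d=optics.camera('side');cv2.imwrite('pics/d3.png',cv2.resize(p[120:260,250:410,::-1],None,fx=4,fy=4,interpolation=cv2.INTER_CUBIC))
E
```

```text
clock: 8.55
eef_pos: [485.0, 164.3, 18.1]
eef_rot: [3.138, -0.152, 0.114]
wrist_force: [-2.5, 0.1, -2.4]
finger_gap: 66.2
finger_force: 0.9
clock: 8.85
eef_pos: [488.6, 164.7, 18.2]
eef_rot: [3.138, -0.152, 0.115]
wrist_force: [-1.6, -0.1, 0.1]
finger_gap: 65.8
finger_force: 0.6
[-94.79082548  94.49485895]
```

View pics/d3.png

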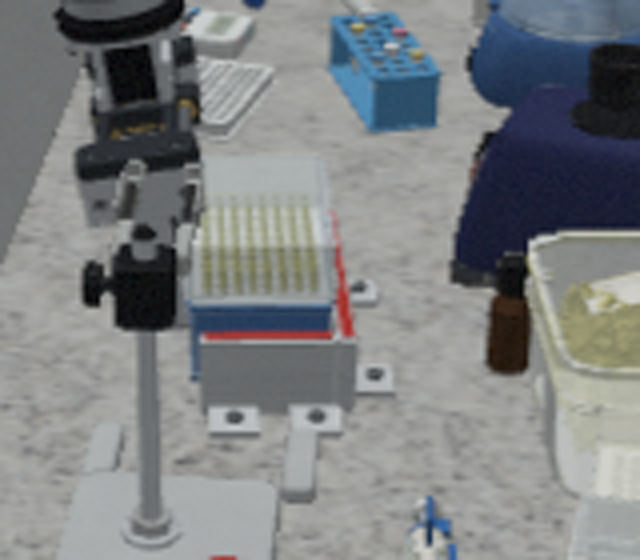

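The box is now nearly against the back fence; its lid edge is at (330,290), beside the red strip. A few mm more until the force rises.

```bash
for i in 1 2 3; do python3 -m crank '[[70,0.6,0,0.1,0,0,0],[70,1.2,0,0.2,0,0,0],[70,1.2,0,0.2,0,0,0]]' | grep -E 'eef_pos|wrist'; done
```

```text
eef_pos: [489.0, 164.7, 18.1]
wrist_force: [-8.8, -1.9, 3.5]
eef_pos: [489.2, 164.7, 18.0]
wrist_force: [-16.9, -3.2, 11.2]
eef_pos: [489.4, 164.8, 17.8]
wrist_force: [-23.9, -3.8, 17.1]
```

Seated against the back fence. Back off and move to the +y end.

```bash
python3 -m crank '[[70,-10,0,-1.5,0,0,0],[70,-40,0,-6,0,0,0],[50,-40,0,-56,0,0,0],[40,-40,0,-106,0,0,0],[40,-40,0,-156,0,0,0],[40,-40,0,-180,0,0,0]]'
python3 - <<'E'
from h import *
relf(-45,195,200,1.689,-.15)
E
```

```text
clock: 10.4
eef_pos: [426.5, 158.5, 194.7]
eef_rot: [3.139, -0.159, 0.115]
wrist_force: [-0.1, 0.4, -0.8]
finger_gap: 39.1
finger_force: 0.0
(-45, 195, 200) shift [111.3 -99.8  12.2] turn [ 0.0086 -0.24   -1.5799]
```

```bash
python3 -m crank '[[40,111,-100,12,0,-0.24,-1.58],[40,111,-100,12,0,-0.24,-1.58],[40,111,-100,12,0,-0.24,-1.58],[40,111,-100,12,0,-0.24,-1.58],[40,111,-100,12,0,-0.24,-1.58],[40,111,-100,12,0,-0.24,-1.58],[40,111,-100,12,0,-0.24,-1.58],[40,111,-100,12,0,-0.24,-1.58],[40,111,-100,12,0,-0.24,-1.58],[40,111,-100,12,0,-0.24,-1.58]]'
python3 -m crank '[[40,0,0,0,0,0,0]]' >/dev/null
python3 - <<'E'
from h import *
relf(-45,195,200,1.689,-.15)
relf(-45,185,15,1.689,-.15)
E
```

```text
clock: 11.4
eef_pos: [525.5, 270.3, 194.9]
eef_rot: [3.128, 0.142, 1.597]
wrist_force: [1.0, -0.0, 0.4]
finger_gap: 37.6
finger_force: 0.0
(-45, 195, 200) shift [-1.   0.9 -5.2] turn [-0.0002 -0.008  -0.094 ]
(-45, 185, 15) shift [ 15.2  -0.6 179.4] turn [-0.0002 -0.008  -0.094 ]
```

```bash
python3 -m crank '[[40,0,0,-5,0,-0.008,-0.094],[40,3,0,40,0,-0.008,-0.094],[40,8,0,85,0,-0.008,-0.094],[40,12,0,130,0,-0.008,-0.094],[40,15,0,170,0,-0.008,-0.094],[40,15,0,179,0,-0.008,-0.094],[40,15,0,179,0,-0.008,-0.094]]'
python3 - <<'E'
from h import *
relf(-45,150,15,1.689,-.15)
relf(-45,130,15,1.689,-.15)
E
```

```text
clock: 12.2
eef_pos: [527.7, 259.6, 15.1]
eef_rot: [-3.14, 0.15, 1.683]
wrist_force: [-0.0, 0.0, 0.9]
finger_gap: 37.5
finger_force: 0.0
(-45, 150, 15) shift [-33.8  -0.    5.2] turn [-0.0022  0.     -0.0056]
(-45, 130, 15) shift [-53.5   0.1   8.2] turn [-0.0022  0.     -0.0056]
```

```bash
python3 -m crank '[[40,-8,0,1.2,0,0,-0.006],[40,-16,0,2.4,0,0,-0.006],[40,-22,0,3.3,0,0,-0.006],[40,-28,0,4.2,0,0,-0.006],[40,-34,0,5.1,0,0,-0.006],[40,-39,0,5.9,0,0,-0.006],[40,-44,0,6.6,0,0,-0.006],[40,-48,0,7.2,0,0,-0.006],[40,-50,0,7.5,0,0,-0.006],[40,-50,0,7.5,0,0,-0.006]]'
for i in 1 2 ; do python3 -m crank '[[40,-0.7,0,0.1,0,0,0],[40,-1.4,0,0.2,0,0,0],[40,-1.4,0,0.2,0,0,0]]' | grep -E 'eef_pos|wrist'; done
```

```text
clock: 13.2
eef_pos: [533.6, 209.3, 15.3]
eef_rot: [-3.14, 0.15, 1.692]
wrist_force: [-0.1, 0.5, 1.4]
finger_gap: 37.3
finger_force: 0.6
eef_pos: [533.6, 208.3, 15.3]
wrist_force: [-0.7, 2.9, 1.0]
eef_pos: [534.0, 208.0, 15.4]
wrist_force: [-0.4, 10.5, -1.0]
```

```bash
python3 -m crank '[[40,-0.7,0,0.1,0,0,0],[40,-1,0,0.2,0,0,0],[40,-1,0,0.2,0,0,0]]' | grep -E 'eef_pos|wrist'
python3 -m crank '[[40,10,0,-1.5,0,0,0],[40,40,0,-6,0,0,0],[40,70,0,-50,0,0,0],[40,80,0,-100,0,0,0],[40,80,0,-150,0,0,0],[40,100,0,-200,0,0,0],[40,130,0,-240,0,0,0],[40,130,0,-240,0,0,0]]'
python3 - <<'E'
from h import *
np.set_printoptions(precision=2,suppress=True)
for n in('side','scene'):
    p,d=optics.camera(n);W=cloud(optics.calibration(n),d);F=(W[...,:2]-O)@M
    k=(d>0)&(W[...,2]>86)&(W[...,2]<100)&(F[...,0]>-150)&(F[...,0]<20)&(F[...,1]>-20)&(F[...,1]<170)
    print(n,k.sum(),cv2.minAreaRect(F[k].astype(np.float32)))
    cr=p[120:260,250:410] if n=='side' else p[230:380,220:380]
    cv2.imwrite(f'pics/e_{n}.png',cv2.resize(cr[...,::-1],None,fx=4,fy=4,interpolation=cv2.INTER_CUBIC))
E
```

```text
eef_pos: [534.1, 207.8, 15.4]
wrist_force: [-0.4, 16.9, -1.1]
clock: 14.9
eef_pos: [514.5, 372.1, 238.0]
eef_rot: [3.137, 0.147, 1.693]
wrist_force: [-1.1, -0.2, 0.0]
finger_gap: 37.7
finger_force: 0.0
side 875 ((-43.2856559753418, 61.03849792480469), (131.0606689453125, 82.4818344116211), 89.33258819580078)
scene 1840 ((-43.920833587646484, 62.866493225097656), (128.93865966796875, 89.8014907836914), 89.57245635986328)
```

View pics/e_side.png

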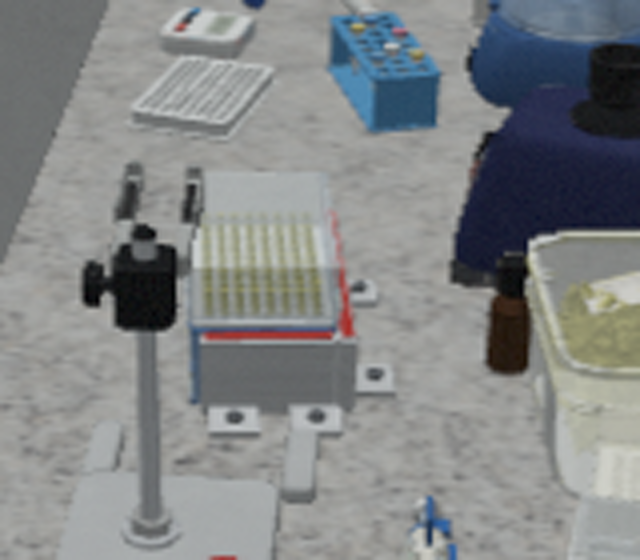

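View pics/e_scene.png

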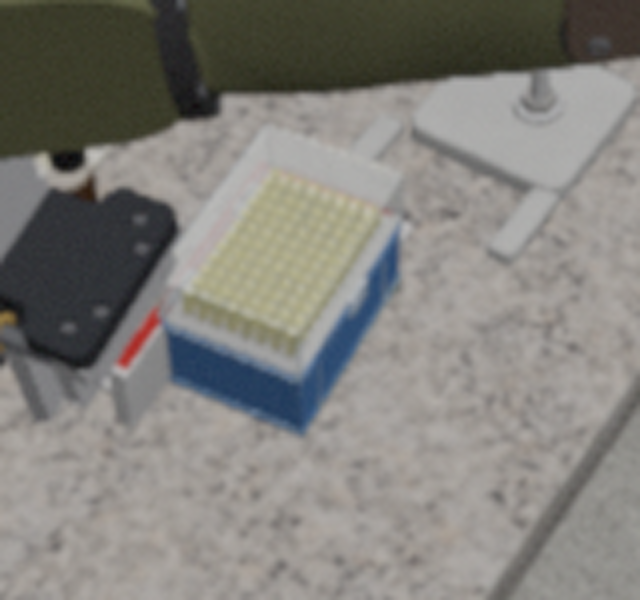

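Both views show the box flush with both fences, square within about 0.01 rad and upright. The fingers are clear of it. Handing in.

```bash
python3 -c "
from cell import manip
print(manip.sign_off())"
```

```text
the job is handed in; nothing more can be done
None
```

The tip box is pushed home into the fence corner, measured at about x = -42.5 mm, y = 62 mm in the fence frame and square within 0.012 rad, upright; the other loose things were never touched by the arm, and the job was handed in after about 15 s of robot time (sign-off returned no verdict).

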